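# Hold open the stone carver's chisel case

### The job

Tug gently upward on the bar pull of the slate-grey chisel case's lid, before touching the brass sliding catch, to find out whether the lid is caught; if it is, slide the catch to the other end of its travel and try again. Then raise the lid by its pull to about half open (45 degrees) and finish holding it there, still, because it falls shut when let go; leave the figure, mug and tape roll where they are.

Things in the scene. Friction and masses are not known exactly. Their poses are not given: they have to be found in the camera images.
- case: Slate-grey chisel case, fixed, 204 (x) x 240 (y) x 80 mm high. Origin: on the bench under its centre (it spans x -104 to +100, y -120 to +120 mm); z up; -x is the front, more or less facing the robot; +y its left as the robot sees it. The front 40 mm of its top (x -104 to -64) is a fixed ledge with the catch's pale track, top at 80 mm; the rest is the lid, its top also at 80 mm when shut.
- lid (a joint): Lid angle, rad: 0 shut, grows as its front edge rises, stops at 1.3. The lid (158 x 240 x 10 mm, about 0.4 kg) hinges along the case's far side; let go, it falls shut. Caught, it has a little play: it rises to about 0.054 rad (7 mm at the pull) and stops hard; free, it goes on rising at 2 to 4 N of pull.
- lid_hinge (a point): A point on the hinge axis (parallel to the case's y), in the middle of the case's far edge, at case (100, 0, 70) mm.
- lid_handle (a point): Centre of the bar of the lid's pull: a steel round bar along the case's y, 90 mm long on two posts near its ends (over 50 mm clear between them), about 10 mm thick, its centre line 35 mm above the lid's top; shut, at case (-28, 0, 115) mm, so 128 mm before the hinge and 45 mm above it. Its axes turn with the lid.
- catch (a joint): Place of the sliding catch, m: 0 is the end of its track towards the case's -y, 0.040 the end towards +y (stops); starts at 0 to 0.003. It slides at about 3 N and stays where left. It is unmarked: a hidden hook under the lid stands at one of two places, so either the lid is caught near 0 and free near 0.040, or free near 0 and caught near 0.040. Only tugging tells. Slide it with the lid shut.
- catch_knob (a point): Centre of the catch's brass knob, a block 20 (x) x 16 (y) x 22 mm standing on the front ledge from 1 to 23 mm above it; at joint value 0 it lies at case (-84, 40, 92) mm; it moves along the case's +y with the joint.
- figure: Bystander: small green carved stone figure standing on the bench, 44 mm across the foot, 80 mm high. Origin: centre of its foot. 160 to 200 mm to the case's +y side.
- mug: Bystander: white mug, 72 mm across, 75 mm high, handle at its +y. Origin: centre of its foot. 200 to 240 mm to the case's -y side.
- tape: Bystander: green roll of tape lying flat, 60 mm across, 20 mm high. Origin: centre of its underside. 180 to 230 mm to the case's +y side, farther from the robot than the figure.

How it is judged:
On the way:
1. the lid is tugged up at least through a third of its play (past 0.018 rad) while the catch is still where it started (within 6 mm) (value of joint lid above 0.018 rad and distance of catch_knob from where it was at the start of the episode below 0.006 m), for 0.05 s.
At the end, for the whole second after the job is handed in: the lid stands between 0.55 and 1.05 rad, still (under 0.1 rad/s), held by the fingers at its pull (grasp point within 50 mm of the bar's centre, contact over 0.5 N), and none of the bystanders props it (value of joint lid between 0.55 and 1.05 rad and velocity of joint lid between -0.1 and 0.1 rad/s and contact force between the fingers and lid above 0.5 N and distance between the grasp point and lid_handle below 0.05 m and contact force between lid and figure below 0.1 N and contact force between lid and mug below 0.1 N and contact force between lid and tape below 0.1 N); the arm keeps its last pose, push and grip.
It fails at once if the figure is moved more than 20 mm or tipped (distance of figure from where it was at the start of the episode above 0.02 m or angle between figure's own z axis and vertical above 0.3 rad).
It fails at once if the mug is moved more than 20 mm or tipped (distance of mug from where it was at the start of the episode above 0.02 m or angle between mug's own z axis and vertical above 0.3 rad).
It fails at once if the tape is moved more than 20 mm or tipped (distance of tape from where it was at the start of the episode above 0.02 m or angle between tape's own z axis and vertical above 0.3 rad).
It fails at once if the caught lid is wrenched: more than 60 N on the catch (contact force between lid and catch above 60 N).
It also fails if it takes over 51 s, if anything falls off the work surface, if the arm or the gripper's body presses on something with over 40 N, if the wrist force passes 120 N, or if a joint passes its speed limit or range.

### The arm

A 6-joint arm with a two-finger parallel gripper is mounted at the origin on the work surface. World frame = base frame: x ahead of the robot, y to its left, z up, the work surface at z = 0. Lengths are in m, angles in rad, forces in N, time in s.
With the tool pointing down it reaches from about 0.375 to 0.975 m from the base axis. Payload 3.8 kg.
Tool frame: the origin (TCP) lies where the fingers leave the gripper's body, on its centre line; the fingertips stand 64 mm ahead of it and the grasp point (between the pads) lies 45 mm ahead of it; z points along the fingers, y is the line along which they close (so a half turn about z gives the same grasp; the last joint's range is limited). The gripper opens to 88 mm and grips with 3 to 60 N. Pads are 18 mm wide; open, the fingers measure 123 mm over their backs; the gripper's body (75 mm by 187 mm) begins 45 mm behind the grasp point.
Start: joints at [-1.273, 0.264, 1.604, -0, 1.274, -0.037], TCP at [0.222, -0.638, 0.303] pointing down, gripper open.
Joint ranges: [-2.63, 2.63], [-0.94, 2.18], [0.31, 2.57], [-1.31, 4.45], [0, 2.66], [-2.55, 2.55]. Speed limits (rad/s): [2.57, 2.57, 3.14, 3.14, 3.14, 3.14].

### API

Orientations are given as a rotation vector (axis times angle).
In Python, from plant import env gives the robot as it stands.
- The arm moves only by the tool arm_command, never from a script. Its argument "steps" is a list of rows, each an object of numbers: "x", "y", "z": the shift along the world's x, y, z scaled (see below); "ax", "ay", "az": the turn, a rotation vector about the world's x, y, z scaled (see below); "jaw": the opening, from 0 (shut) to 1 (fully open). A call has 1 to 20 rows; each row shifts and turns the commanded pose from where the row before left it; what a row does not reach is not made up. The controller multiplies each number of a shift by 0.3 m and each number of a turn by 180 degrees. A row lasts 1/10 s, in which the tool goes at most 50 mm and 8.59 degrees, less where a joint would pass 70% of its speed; a pose out of reach is approached as far as the arm can. A call with a number of a shift or a turn outside -1 to 1 is refused whole. A call with a gripper value outside its range is refused whole. The fingers move at their own pace and stop on an object; "squeeze" is the grip in N (left out, the last holds). Time passes only in rows, so rows that do not move let the fingers close. It gives the time, the measured TCP pose, the force, the opening and the grip force at its end, in the units of the state.
- env.get_state(): the state, without advancing time (a new reading comes with each control period).
- env.read_camera(name): name is "side" or "top" or "wrist"; returns a dict with "image" (420x560x3 uint8, red, green, blue), "range_z" (420x560 float32, m along the optical axis (not along the pixel's ray), 0 where there is no reading), "camera_matrix" (3x3 intrinsics, pixels), "camera_from_world" (4x4, takes a point from world to camera coordinates). Camera axes: x right, y up, looking along -z (the intrinsics and any distortion apply to the point x, -y, -z); pixel columns grow to the right and rows downward; lengths in m; the calibration is good to about 2 mm. A picture is of the moment at which its call begins.
- env.close_job(): hands the job in; it is judged then, once.
Trained networks look in the newest picture that a camera, given by its name, has taken for a name from the list of things; names that differ only in an ending like _2 or _b are one class to them, and where a whole thing is asked for, a point or a joint stands for the part that bears it (a point fixed in the world has none). Each returns a list of dicts, best first, with "score" (0 to 1); they miss things now and then, are a little off and sometimes report something else, mostly with a low value. They report only what shows in the picture. A call takes as long as a camera call.
- env.regions_of(camera, name): "mask" (420x560 bool, what is visible of it) and "xy" ([column, row] in pixels, amid what is visible of it).
The state is a dict: "t": time; "q": joint angles; "dq": joint speeds; "tau": joint torques, N m; "eef_pos": TCP position; "eef_rot": TCP orientation; "force": force on the tool from outside, world axes, zero at the start; "wrist_torque": the same for the moment, N m; "grip_width": finger opening in m; "gripper_force": force on a finger pad.
Only numpy, scipy, OpenCV 4.12 (cv2) and the standard library are available. Lean on these libraries where they do the work, as an engineer would, in place of code of your own. Each camera call takes 0.05 s, during which the arm holds its last target. There are 200 camera calls.

## Working session

There is one attempt and no reset: what is moved stays moved. The work goes in short steps, Python scripts to look and compute and a tool call to move; the robot and the scene stay as the last step left them, time stands still between calls to the robot, and variables do not carry over. Pictures are saved under pics/ and viewed, at most 10 in all, crops included, and the job is handed in when it is done.

Besides the shell and the picture viewer there is one more tool, called after "Emit:" in YAML: its name, and indented under it one key for each argument. arm_command: Moves the arm, as the interface text tells. Shifts and turns lie within -1 to 1; 1 stands for 0.3 m of shift or 180 degrees of turn. Its arguments: {"type":"object","properties":{"steps":{"type":"array"},"squeeze":{"type":"number"}},"required":["steps"]}

```bash
mkdir -p pics; cat > h.py <<'E'
import numpy as np, cv2
from plant import env
def cloud(c):
    K=c["camera_matrix"];T=np.linalg.inv(c["camera_from_world"]);z=c["range_z"]
    v,u=np.mgrid[:z.shape[0],:z.shape[1]]
    p=np.stack([(u-K[0,2])/K[0,0]*z,-(v-K[1,2])/K[1,1]*z,-z],-1)
    P=p@T[:3,:3].T+T[:3,3]; P[z<=0]=np.nan
    return P
E
python3 - <<'E'
from h import *
ims=[]
for n in("top","side"):
    c=env.read_camera(n);P=cloud(c);ims.append(c["image"])
    for k in("case","lid","lid_handle","catch_knob","figure","mug","tape"):
        for r in env.regions_of(n,k)[:1]:
            q=P[r["mask"]];q=q[~np.isnan(q[:,0])]
            print(n,k,round(r["score"],2),np.round(r["xy"]),len(q),np.round(np.median(q,0),3),np.round(np.percentile(q,2,axis=0),3),np.round(np.percentile(q,98,axis=0),3))
            if k in("lid","case","lid_handle"):
                h=q[(q[:,2]>.072)&(q[:,2]<.088)] if k!="lid_handle" else q[q[:,2]>.105]
                if len(h)>20:
                    rc=cv2.minAreaRect((h[:,:2]*1000).astype(np.float32));print("  rect",rc)
cv2.imwrite("pics/a.png",cv2.resize(np.vstack(ims)[:,:,::-1],(400,600)))
print(env.get_state())
E
```

```text
top case 0.77 [281. 206.] 11992 [0.616 0.064 0.08 ] [ 0.509 -0.056  0.061] [0.725 0.185 0.118]
  rect ((617.2243041992188, 64.65593719482422), (202.43370056152344, 240.3167266845703), 16.405033111572266)
top lid 0.84 [280. 194.] 9280 [0.637 0.071 0.08 ] [ 0.549 -0.046  0.077] [0.727 0.187 0.119]
  rect ((638.2543334960938, 70.93521881103516), (158.4988555908203, 240.18421936035156), 16.34447479248047)
top lid_handle 0.71 [274. 196.] 9504 [0.637 0.07  0.08 ] [ 0.549 -0.048  0.075] [0.729 0.189 0.119]
  rect ((592.8220825195312, 57.45024871826172), (10.891132354736328, 99.65608978271484), 16.206214904785156)
top catch_knob 0.47 [266. 251.] 89 [0.531 0.081 0.102] [0.519 0.073 0.06 ] [0.549 0.091 0.105]
top figure 0.66 [200. 254.] 337 [0.517 0.23  0.047] [0.498 0.217 0.011] [0.534 0.247 0.077]
top mug 0.66 [372. 140.] 1484 [ 0.766 -0.133  0.028] [ 0.72  -0.166  0.   ] [ 0.803 -0.083  0.076]
top tape 0.95 [180. 184.] 425 [0.66  0.276 0.019] [0.633 0.246 0.004] [0.688 0.302 0.022]
side case 0.78 [268. 234.] 10647 [0.596 0.109 0.079] [ 0.494 -0.052  0.006] [0.716 0.205 0.103]
  rect ((616.6
[... 753 characters left out ...]
.632 0.253 0.002] [0.687 0.306 0.023]
{'t': 0.8, 'q': array([-1.27289739e+00,  2.63850905e-01,  1.60399460e+00,  6.00491405e-06,
        1.27372634e+00, -3.69182202e-02]), 'dq': array([-0.00053364,  0.00108866,  0.00010554, -0.00054757, -0.00047465,
       -0.00019477]), 'tau': array([-2.28406556e-03, -5.01974773e+01, -3.57231402e+01,  7.28747598e-02,
        1.81659538e-02,  6.88348194e-06]), 'eef_pos': array([ 0.22178725, -0.63751019,  0.30274176]), 'eef_rot': array([3.09765367e+00, 5.23470388e-01, 1.31944734e-05]), 'force': array([ 0.03091582,  0.12074988, -0.53380695]), 'wrist_torque': array([-0.01500622, -0.0687988 , -0.01866866]), 'gripper_force': 0.0, 'grip_width': 0.0880552523488997}
```

View pics/a.png

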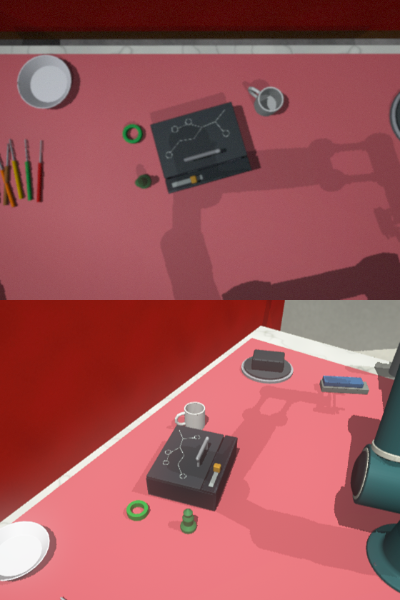

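Emit:
arm_command:
  steps:
    - {"x": 0.0686,"y": 0.1287,"az": 0.044,"jaw": 0.5}
    - {"x": 0.0686,"y": 0.1287,"az": 0.044,"jaw": 0.5}
    - {"x": 0.0686,"y": 0.1287,"az": 0.044,"jaw": 0.5}
    - {"x": 0.0686,"y": 0.1287,"az": 0.044,"jaw": 0.5}
    - {"x": 0.0686,"y": 0.1287,"az": 0.044,"jaw": 0.5}
    - {"x": 0.0686,"y": 0.1287,"az": 0.044,"jaw": 0.5}
    - {"x": 0.0686,"y": 0.1287,"az": 0.044,"jaw": 0.5}
    - {"x": 0.0686,"y": 0.1287,"az": 0.044,"jaw": 0.5}
    - {"x": 0.0686,"y": 0.1287,"az": 0.044,"jaw": 0.5}
    - {"x": 0.0686,"y": 0.1287,"az": 0.044,"jaw": 0.5}
    - {"x": 0.0686,"y": 0.1287,"az": 0.044,"jaw": 0.5}
    - {"x": 0.0686,"y": 0.1287,"jaw": 0.5}
    - {"x": 0.0686,"y": 0.1287,"jaw": 0.5}
    - {"x": 0.0686,"y": 0.1287,"jaw": 0.5}
    - {"x": 0.0686,"y": 0.1287,"jaw": 0.5}
    - {"x": 0.0686,"y": 0.1287,"jaw": 0.5}
    - {"x": 0.0686,"y": 0.1287,"jaw": 0.5}
    - {"x": 0.0686,"y": 0.1287,"jaw": 0.5}
    - {"jaw": 0.5}
    - {"jaw": 0.5}
  squeeze: 15

```text
validation failed for argument at $.st...
```

Emit:
arm_command:
  steps:
    - {"x": 0.0686,"y": 0.1287,"z": 0,"ax": 0,"ay": 0,"az": 0.044,"jaw": 0.5}
    - {"x": 0.0686,"y": 0.1287,"z": 0,"ax": 0,"ay": 0,"az": 0.044,"jaw": 0.5}
    - {"x": 0.0686,"y": 0.1287,"z": 0,"ax": 0,"ay": 0,"az": 0.044,"jaw": 0.5}
    - {"x": 0.0686,"y": 0.1287,"z": 0,"ax": 0,"ay": 0,"az": 0.044,"jaw": 0.5}
    - {"x": 0.0686,"y": 0.1287,"z": 0,"ax": 0,"ay": 0,"az": 0.044,"jaw": 0.5}
    - {"x": 0.0686,"y": 0.1287,"z": 0,"ax": 0,"ay": 0,"az": 0.044,"jaw": 0.5}
    - {"x": 0.0686,"y": 0.1287,"z": 0,"ax": 0,"ay": 0,"az": 0.044,"jaw": 0.5}
    - {"x": 0.0686,"y": 0.1287,"z": 0,"ax": 0,"ay": 0,"az": 0.044,"jaw": 0.5}
    - {"x": 0.0686,"y": 0.1287,"z": 0,"ax": 0,"ay": 0,"az": 0.044,"jaw": 0.5}
  squeeze: 15

```text
t: 1.7
eef_pos: [0.4075, -0.2884, 0.303]
eef_rot: [2.206, 2.236, 0.0]
force: [0.8, -0.5, -0.9]
grip_width: 0.0438
gripper_force: 0.0
```

Emit:
arm_command:
  steps:
    - {"x": 0.0683,"y": 0.128,"z": 0,"ax": 0,"ay": 0,"az": 0.0434,"jaw": 0.5}
    - {"x": 0.0683,"y": 0.128,"z": 0,"ax": 0,"ay": 0,"az": 0.0434,"jaw": 0.5}
    - {"x": 0.0683,"y": 0.128,"z": 0,"ax": 0,"ay": 0,"az": 0,"jaw": 0.5}
    - {"x": 0.0683,"y": 0.128,"z": 0,"ax": 0,"ay": 0,"az": 0,"jaw": 0.5}
    - {"x": 0.0683,"y": 0.128,"z": 0,"ax": 0,"ay": 0,"az": 0,"jaw": 0.5}
    - {"x": 0.0683,"y": 0.128,"z": 0,"ax": 0,"ay": 0,"az": 0,"jaw": 0.5}
    - {"x": 0.0683,"y": 0.128,"z": 0,"ax": 0,"ay": 0,"az": 0,"jaw": 0.5}
    - {"x": 0.0683,"y": 0.128,"z": 0,"ax": 0,"ay": 0,"az": 0,"jaw": 0.5}
    - {"x": 0.0683,"y": 0.128,"z": 0,"ax": 0,"ay": 0,"az": 0,"jaw": 0.5}
    - {"x": 0,"y": 0,"z": -0.14,"ax": 0,"ay": 0,"az": 0,"jaw": 0.5}
    - {"x": 0,"y": 0,"z": -0.13,"ax": 0,"ay": 0,"az": 0,"jaw": 0.5}
    - {"x": 0,"y": 0,"z": 0,"ax": 0,"ay": 0,"az": 0,"jaw": 0.5}
  squeeze: 15

```text
t: 2.9
eef_pos: [0.5875, 0.0559, 0.2154]
eef_rot: [-1.882, -2.504, 0.012]
force: [-0.7, 0.1, -0.8]
grip_width: 0.044
gripper_force: 0.0
```

```bash
python3 - <<'E'
from h import *
c=env.read_camera("wrist");cv2.imwrite("pics/w.png",c["image"][:,:,::-1]);P=cloud(c)
m=(P[...,2]>.105)&(P[...,2]<.128);n,l,s,ce=cv2.connectedComponentsWithStats(m.astype(np.uint8))
for i in range(1,n):
    if s[i,4]>150:
        q=P[l==i];print(s[i],np.round(np.median(q,0),4),cv2.minAreaRect((q[:,:2]*1000).astype(np.float32)))
E
```

```text
[ 283  159   22  175 3493] [0.5915 0.0642 0.1186] ((593.4840087890625, 57.91948318481445), (10.722111701965332, 99.60324096679688), 16.33265495300293)
```

View pics/w.png

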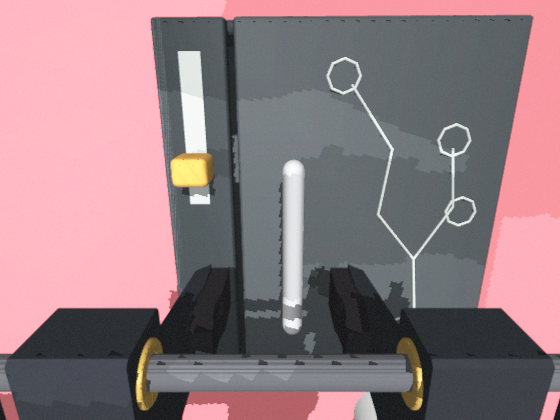

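Emit:
arm_command:
  steps:
    - {"x": 0.018,"y": 0.006,"z": -0.09,"ax": 0,"ay": 0,"az": 0,"jaw": 0.5}
    - {"x": 0,"y": 0,"z": -0.095,"ax": 0,"ay": 0,"az": 0,"jaw": 0.5}
    - {"x": 0,"y": 0,"z": 0,"ax": 0,"ay": 0,"az": 0,"jaw": 0.0}
    - {"x": 0,"y": 0,"z": 0,"ax": 0,"ay": 0,"az": 0,"jaw": 0.0}
    - {"x": 0,"y": 0,"z": 0,"ax": 0,"ay": 0,"az": 0,"jaw": 0.0}
    - {"x": 0,"y": 0,"z": 0,"ax": 0,"ay": 0,"az": 0,"jaw": 0.0}
  squeeze: 20

```text
t: 3.55
eef_pos: [0.5958, 0.0565, 0.1686]
eef_rot: [-1.887, -2.51, 0.005]
force: [-14.9, -5.9, 12.7]
grip_width: 0.0142
gripper_force: 7.5
```

Emit:
arm_command:
  steps:
    - {"x": 0,"y": 0,"z": 0,"ax": 0,"ay": 0,"az": 0,"jaw": 0.0}
    - {"x": 0,"y": 0,"z": 0,"ax": 0,"ay": 0,"az": 0,"jaw": 0.0}
  squeeze: 20

```text
t: 3.75
eef_pos: [0.5942, 0.056, 0.1686]
eef_rot: [-1.886, -2.508, 0.009]
force: [-12.7, -5.0, 12.6]
grip_width: 0.0101
gripper_force: 20.0
```

```bash
python3 - <<'E'
from h import *
a=env.read_camera("wrist")["image"];b=env.read_camera("side")["image"][150:360,150:430]
cv2.imwrite("pics/w2.png",np.vstack([a[:,:,::-1],cv2.resize(b,(560,420))[:,:,::-1]])[::1] if 0 else np.hstack([cv2.resize(a,(400,300)),cv2.resize(b,(400,300))])[:,:,::-1])
print(env.get_state())
E
```

```text
{'t': 3.85, 'q': array([ 0.05330715,  0.23814271,  1.89804776, -0.00252779,  1.01190667,
       -0.22652819]), 'dq': array([ 1.37158062e-04, -9.08888042e-05,  2.04285258e-04, -3.88986423e-04,
       -1.25047532e-03, -1.12825637e-03]), 'tau': array([ 2.16120467e+00, -3.93827641e+01, -3.44171405e+01,  1.26393244e+00,
       -4.48173970e+00,  2.78209179e-02]), 'eef_pos': array([0.59417751, 0.05604642, 0.16855968]), 'eef_rot': array([-1.88606142, -2.50791967,  0.00913434]), 'force': array([-12.90157531,  -4.48573311,  12.07694229]), 'wrist_torque': array([-0.75837371,  2.04764673,  0.05971947]), 'gripper_force': 20.005172789096832, 'grip_width': 0.009856997799137077}
```

View pics/w2.png

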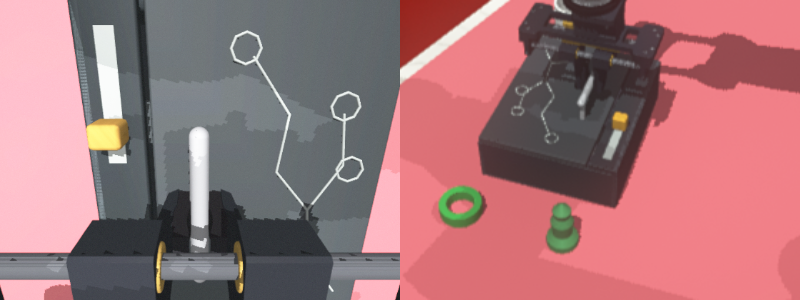

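Emit:
arm_command:
  steps:
    - {"x": -0.011,"y": -0.003,"z": 0,"ax": 0,"ay": 0,"az": 0,"jaw": 0.0}
    - {"x": 0,"y": 0,"z": 0.007,"ax": 0,"ay": 0,"az": 0,"jaw": 0.0}
    - {"x": 0,"y": 0,"z": 0.007,"ax": 0,"ay": 0,"az": 0,"jaw": 0.0}
    - {"x": 0,"y": 0,"z": 0.006,"ax": 0,"ay": 0,"az": 0,"jaw": 0.0}
    - {"x": 0,"y": 0,"z": 0,"ax": 0,"ay": 0,"az": 0,"jaw": 0.0}
    - {"x": 0,"y": 0,"z": 0,"ax": 0,"ay": 0,"az": 0,"jaw": 0.0}
  squeeze: 25

```text
t: 4.45
eef_pos: [0.5948, 0.0563, 0.1724]
eef_rot: [1.887, 2.509, 0.002]
force: [4.7, -2.4, -7.3]
grip_width: 0.0099
gripper_force: 25.0
```

Emit:
arm_command:
  steps:
    - {"x": 0,"y": 0,"z": 0.007,"ax": 0,"ay": 0,"az": 0,"jaw": 0.0}
    - {"x": 0,"y": 0,"z": 0.007,"ax": 0,"ay": 0,"az": 0,"jaw": 0.0}
    - {"x": 0,"y": 0,"z": 0,"ax": 0,"ay": 0,"az": 0,"jaw": 0.0}
    - {"x": 0,"y": 0,"z": 0,"ax": 0,"ay": 0,"az": 0,"jaw": 0.0}
  squeeze: 25

```text
t: 4.85
eef_pos: [0.5963, 0.0567, 0.177]
eef_rot: [1.886, 2.507, 0.007]
force: [8.2, -0.3, -8.2]
grip_width: 0.01
gripper_force: 25.0
```

Emit:
arm_command:
  steps:
    - {"x": 0,"y": 0,"z": 0.007,"ax": 0,"ay": 0,"az": 0,"jaw": 0.0}
    - {"x": 0,"y": 0,"z": 0.007,"ax": 0,"ay": 0,"az": 0,"jaw": 0.0}
    - {"x": 0,"y": 0,"z": 0,"ax": 0,"ay": 0,"az": 0,"jaw": 0.0}
    - {"x": 0,"y": 0,"z": 0,"ax": 0,"ay": 0,"az": 0,"jaw": 0.0}
  squeeze: 25

```text
t: 5.25
eef_pos: [0.5978, 0.0572, 0.1815]
eef_rot: [1.885, 2.504, 0.012]
force: [14.1, 1.5, -10.9]
grip_width: 0.0101
gripper_force: 25.0
```

```bash
cat >> h.py <<'E'
def lid():
    c=env.read_camera("side");P=cloud(c);o=np.array([.6191,.0652]);a=np.radians(16.4)
    X=(P[...,0]-o[0])*np.cos(a)+(P[...,1]-o[1])*np.sin(a);Y=-(P[...,0]-o[0])*np.sin(a)+(P[...,1]-o[1])*np.cos(a);Z=P[...,2]
    for r in env.regions_of("side","lid")[:1]:
        m=r["mask"]&(abs(Y-.08)<.03)&(Z>.07)&(X<.1)
        print("lid",m.sum(),"x",np.percentile(X[m],[2,98]),"z",np.percentile(Z[m],[2,98]),"angle",-np.arctan(np.polyfit(X[m],Z[m],1)[0]))
    return c
E
python3 - <<'E'
from h import *
lid()
E
```

```text
lid 1658 x [-0.05678154  0.09591166] z [0.07971544 0.09634358] angle 0.09870161088565581
```

```bash
python3 - <<'E'
from h import *
p=np.array([-.1227,.1115]);f=np.linspace(0,.66,5)
q=np.c_[p[0]*np.cos(f)+p[1]*np.sin(f),-p[0]*np.sin(f)+p[1]*np.cos(f)]
d=np.diff(q,axis=0)/5/.3
print("x y z per row, 4 groups of 5:\n",np.round(np.c_[d[:,0]*.9593,d[:,0]*.2823,d[:,1]],4), "ax,ay",-.2823*.033/np.pi,.9593*.033/np.pi)
E
```

```text
x y z per row, 4 groups of 5:
 [[0.0128 0.0038 0.0124]
 [0.0146 0.0043 0.0101]
 [0.016  0.0047 0.0074]
 [0.0169 0.005  0.0046]] ax,ay -0.0029653430686995756 0.010076704235931645
```

Lid is free (0.099 rad, past its play), so the catch stays. I raise along the hinge arc.

Emit:
arm_command:
  steps:
    - {"x": 0.01,"y": 0.002,"z": 0,"ax": 0,"ay": 0,"az": 0,"jaw": 0}
    - {"x": 0.0128,"y": 0.0038,"z": 0.0124,"ax": -0.003,"ay": 0.0101,"az": 0,"jaw": 0}
    - {"x": 0.0128,"y": 0.0038,"z": 0.0124,"ax": -0.003,"ay": 0.0101,"az": 0,"jaw": 0}
    - {"x": 0.0128,"y": 0.0038,"z": 0.0124,"ax": -0.003,"ay": 0.0101,"az": 0,"jaw": 0}
    - {"x": 0.0128,"y": 0.0038,"z": 0.0124,"ax": -0.003,"ay": 0.0101,"az": 0,"jaw": 0}
    - {"x": 0.0128,"y": 0.0038,"z": 0.0124,"ax": -0.003,"ay": 0.0101,"az": 0,"jaw": 0}
    - {"x": 0,"y": 0,"z": 0,"ax": 0,"ay": 0,"az": 0,"jaw": 0}
  squeeze: 30

```text
t: 6.05
eef_pos: [0.6169, 0.0628, 0.199]
eef_rot: [-1.825, -2.427, 0.203]
force: [2.0, -2.4, -7.0]
grip_width: 0.01
gripper_force: 30.0
```

Emit:
arm_command:
  steps:
    - {"x": 0.0146,"y": 0.0043,"z": 0.0101,"ax": -0.003,"ay": 0.0101,"az": 0,"jaw": 0}
    - {"x": 0.0146,"y": 0.0043,"z": 0.0101,"ax": -0.003,"ay": 0.0101,"az": 0,"jaw": 0}
    - {"x": 0.0146,"y": 0.0043,"z": 0.0101,"ax": -0.003,"ay": 0.0101,"az": 0,"jaw": 0}
    - {"x": 0.0146,"y": 0.0043,"z": 0.0101,"ax": -0.003,"ay": 0.0101,"az": 0,"jaw": 0}
    - {"x": 0.0146,"y": 0.0043,"z": 0.0101,"ax": -0.003,"ay": 0.0101,"az": 0,"jaw": 0}
    - {"x": 0,"y": 0,"z": 0,"ax": 0,"ay": 0,"az": 0,"jaw": 0}
  squeeze: 30

```text
t: 6.65
eef_pos: [0.6381, 0.069, 0.2137]
eef_rot: [-1.755, -2.333, 0.393]
force: [2.4, -3.4, -5.7]
grip_width: 0.0103
gripper_force: 30.0
```

Forces stay small; carry on.

Emit:
arm_command:
  steps:
    - {"x": 0.016,"y": 0.0047,"z": 0.0074,"ax": -0.003,"ay": 0.0101,"az": 0,"jaw": 0}
    - {"x": 0.016,"y": 0.0047,"z": 0.0074,"ax": -0.003,"ay": 0.0101,"az": 0,"jaw": 0}
    - {"x": 0.016,"y": 0.0047,"z": 0.0074,"ax": -0.003,"ay": 0.0101,"az": 0,"jaw": 0}
    - {"x": 0.016,"y": 0.0047,"z": 0.0074,"ax": -0.003,"ay": 0.0101,"az": 0,"jaw": 0}
    - {"x": 0.016,"y": 0.0047,"z": 0.0074,"ax": -0.003,"ay": 0.0101,"az": 0,"jaw": 0}
    - {"x": 0.0169,"y": 0.005,"z": 0.0046,"ax": -0.003,"ay": 0.0101,"az": 0,"jaw": 0}
    - {"x": 0.0169,"y": 0.005,"z": 0.0046,"ax": -0.003,"ay": 0.0101,"az": 0,"jaw": 0}
    - {"x": 0.0169,"y": 0.005,"z": 0.0046,"ax": -0.003,"ay": 0.0101,"az": 0,"jaw": 0}
    - {"x": 0.0169,"y": 0.005,"z": 0.0046,"ax": -0.003,"ay": 0.0101,"az": 0,"jaw": 0}
    - {"x": 0.0169,"y": 0.005,"z": 0.0046,"ax": -0.003,"ay": 0.0101,"az": 0,"jaw": 0}
    - {"x": 0,"y": 0,"z": 0,"ax": 0,"ay": 0,"az": 0,"jaw": 0}
    - {"x": 0,"y": 0,"z": 0,"ax": 0,"ay": 0,"az": 0,"jaw": 0}
    - {"x": 0,"y": 0,"z": 0,"ax": 0,"ay": 0,"az": 0,"jaw": 0}
    - {"x": 0,"y": 0,"z": 0,"ax": 0,"ay": 0,"az": 0,"jaw": 0}
    - {"x": 0,"y": 0,"z": 0,"ax": 0,"ay": 0,"az": 0,"jaw": 0}
  squeeze: 30

```text
t: 8.15
eef_pos: [0.6868, 0.0834, 0.2324]
eef_rot: [-1.596, -2.121, 0.733]
force: [-1.0, -4.8, -4.4]
grip_width: 0.01
gripper_force: 30.0
```

```bash
python3 - <<'E'
from h import *
c=lid();cv2.imwrite("pics/s3.png",c["image"][:,:,::-1])
for i in range(3):
    s=env.get_state();print(s["t"],s["eef_pos"],s["force"],s["gripper_force"],abs(s["dq"]).max());env.read_camera("side")
E
```

```text
lid 898 x [-0.0307459   0.09670083] z [0.08757673 0.18514486] angle 0.6259917676845065
8.25 [0.68686377 0.08338085 0.23239959] [-1.31044392 -4.1318909  -3.08854523] 29.99926596879959 0.0014534613958743373
8.3 [0.68687657 0.083359   0.23240069] [-0.50482321 -5.00299102 -4.48518724] 29.99928742647171 0.0015719671674099623
8.35 [0.68688462 0.08337006 0.23240328] [-0.45028001 -5.18850088 -4.31371382] 29.999076426029205 0.002705470578680645
```

View pics/s3.png

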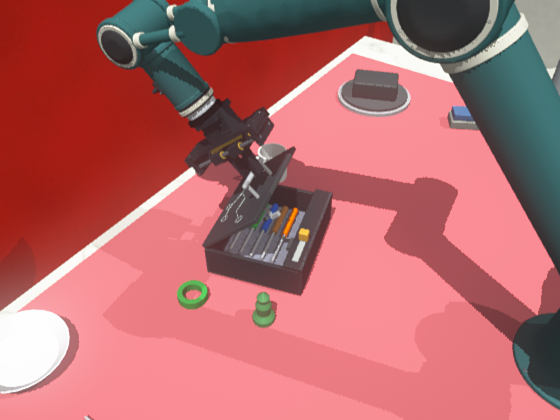

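Emit:
arm_command:
  steps:
    - {"x": 0.0171,"y": 0.005,"z": 0.003,"ax": -0.003,"ay": 0.0101,"az": 0,"jaw": 0}
    - {"x": 0.0172,"y": 0.005,"z": 0.0025,"ax": -0.003,"ay": 0.0101,"az": 0,"jaw": 0}
    - {"x": 0.0172,"y": 0.005,"z": 0.002,"ax": -0.003,"ay": 0.0101,"az": 0,"jaw": 0}
    - {"x": 0,"y": 0,"z": 0,"ax": 0,"ay": 0,"az": 0,"jaw": 0}
    - {"x": 0,"y": 0,"z": 0,"ax": 0,"ay": 0,"az": 0,"jaw": 0}
    - {"x": 0,"y": 0,"z": 0,"ax": 0,"ay": 0,"az": 0,"jaw": 0}
    - {"x": 0,"y": 0,"z": 0,"ax": 0,"ay": 0,"az": 0,"jaw": 0}
    - {"x": 0,"y": 0,"z": 0,"ax": 0,"ay": 0,"az": 0,"jaw": 0}
    - {"x": 0,"y": 0,"z": 0,"ax": 0,"ay": 0,"az": 0,"jaw": 0}
    - {"x": 0,"y": 0,"z": 0,"ax": 0,"ay": 0,"az": 0,"jaw": 0}
  squeeze: 30

```text
t: 9.4
eef_pos: [0.7025, 0.0879, 0.2347]
eef_rot: [-1.544, -2.052, 0.825]
force: [-0.8, -4.5, -3.4]
grip_width: 0.0097
gripper_force: 30.0
```

```bash
python3 - <<'E'
from h import *
lid();s=env.get_state();print(s["eef_pos"],s["force"],s["gripper_force"],abs(s["dq"]).max())
print(env.close_job())
E
```

```text
lid 755 x [-0.02391005  0.09635684] z [0.09045817 0.19564046] angle 0.6680056492124186
[0.70245387 0.08791692 0.23471736] [-1.11303364 -5.55211339 -3.13443862] 29.99962627887726 0.0021719558359555836
the job is handed in; nothing more can be done
None
```

The tug showed the lid was not caught: it rose to about 0.10 rad, past its 0.054 rad play. I left the catch alone, raised the lid by its pull to about 0.67–0.85 rad (camera fit and arm pose), and handed in with the arm holding it still and the bystanders untouched; no verdict came back.

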